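Set the oxygen humidifier valve half open

ROBOT

A 7-joint arm with a two-finger parallel gripper is mounted at the origin on the work surface. World frame = base frame: x ahead of the robot, y to its left, z up, the work surface at z = 0. Lengths are in mm, angles in rad, forces in N, time in s.
With the tool pointing down it reaches from about 425 to 800 mm from the base axis. Payload 8.3 kg.
Tool frame: the origin (TCP) lies between the finger pads; the fingertips stand 17 mm ahead of it and the grasp point (between the pads) lies 2 mm behind it (env.tip_reach is the distance from the TCP to the fingertips, in mm); z points along the fingers, y is the direction in which the jaws open and shut (so a half turn about z gives the same grasp; the last joint's range is limited). The gripper opens to 85 mm and grips with 20 to 120 N. Pads are 22 mm wide; open, the fingers measure 114 mm over their backs; the gripper's body (76 mm by 85 mm) begins 54 mm behind the grasp point. The pads swing forward as they close: fully open they stand 13 mm farther back than shut.
Start: joints at [-1.197, 0.383, 0.016, 1.37, -0.006, 1.388, -0.046], TCP at [264.351, 566.324, 248.279] pointing down, gripper open.
Joint ranges: [-2.95, 2.95], [-0.25, 2.06], [-1.52, 1.56], [0.18, 2.33], [-1.44, 4.58], [0.02, 2.06], [-3.01, 3.01]. Speed limits (rad/s): [2.39, 2.39, 3.01, 3.01, 3.14, 3.14, 3.14].

INTERFACE

Orientations are given as [roll, pitch, yaw] about the fixed x, y, z axes, in that order (R = Rz(yaw) Ry(pitch) Rx(roll)).
In Python, from plant import env gives the robot as it stands. The module is installed in compiled form; this text tells all that it offers.
- The arm moves only by the shell command python3 -m crank 'ROWS'. ROWS is JSON, one flat list of numbers, 7 for each row, row after row: the finger opening in mm, from 0 to 85.4, then the shift along the tool's x, y, z in mm, then the turn, a rotation vector about the tool's x, y, z in degrees. In form: [claw, dx, dy, dz, wx, wy, wz, claw, dx, dy, dz, wx, wy, wz, ...]. A call has 1 to 8 rows; each row shifts and turns the commanded pose from where the row before left it, along the tool's axes as they then stand; what a row does not reach is not made up. A row lasts 1/8 s, in which the tool goes at most 62.5 mm and 10.7 degrees, less where a joint would pass 70% of its speed; a pose out of reach is approached as far as the arm can. A call with a gripper value outside its range is refused whole. The fingers move at their own pace and stop on an object; the grip force is fixed at half the most. Time passes only in rows, so rows that do not move let the fingers close. It gives the time, the measured TCP pose, the force and the opening at its end, in the units of the state.
- env.get_state(): the state, without advancing time (a new reading comes with each control period).
- env.snapshot(name): name is "scene" or "top" or "wrist"; returns a dict with "img" (384x512x3 uint8, red, green, blue), "vfov" (degrees; the focal length in pixels is half the picture's height over the tangent of half this angle, whatever the lens; pixels are square), "cx", "cy" (the principal point, pixels), "D" ([k1, k2, p1, p2, k3] as OpenCV has them; the pictures are not rectified), "camera_from_world" (4x4, takes a point from world to camera coordinates); the wrist camera has in their place "tool_from_camera" (4x4, takes a point from camera to tool coordinates, whose origin is the TCP and whose axes are the flange's). Camera axes: x right, y down, z forward; pixel columns grow to the right and rows downward; lengths in mm; the calibration is good to about 2 mm. A picture is of the moment at which its call begins: read the wrist's pose just before it. There is no depth.
- env.sign_off(): hands the job in, once; it reports no verdict.
Trained networks look in a picture, given as the dict that the camera call returned (one of the last four; its "shot" number tells which), for a name from the list of things; names that differ only in an ending like _2 or _b are one class to them, and where a whole thing is asked for, a point or a joint stands for the part that bears it (a point fixed in the world has none). Each returns a list of dicts, best first, with "p" (0 to 1); they miss things now and then, are a little off and sometimes report something else, mostly with a low value. They report only what shows in the picture. A call takes as long as a camera call.
- env.find_in(label, picture): "box" ([left, top, width, height] in pixels, round what is visible of it).
- env.cut_out(label, picture): "mask" (384x512 bool, what is visible of it) and "box" ([left, top, width, height] in pixels, round what is visible of it).
The state is a dict: "time_s": time; "joints": joint angles; "qd": joint speeds; "effort": joint torques, N m; "tcp_pos": TCP position; "orientation": TCP orientation; "force": force on the tool from outside, world axes, zero at the start; "ft_torque": the same for the moment, N m; "width": finger opening in mm.
Only numpy, scipy, OpenCV 4.12 (cv2) and the standard library are available. Lean on these libraries where they do the work, as an engineer would, in place of code of your own. Each camera call takes 0.05 s, during which the arm holds its last target.

TASK

Two small oxygen shut-off valves are mounted on the treatment table. Set the one that feeds the humidifier jar half open, its lever at 45 degrees to the pipe, and let go; leave the other valve, whose outlet ends in a brass cap, as it stands.

Things in the scene. Friction and masses are not known exactly. Their poses are not given: they have to be found in the camera images.
- humidifier_lever (a joint): Lever of the valve to set. Its pipe feeds a clear round jar with white lid (69 mm across, 90 mm tall, 115 mm from the stem). Rad: 0 = shut, lever square across the pipe, pointing left as seen from the stem towards the jar; grows clockwise seen from above; 0.785 half open; 1.571 open, lever towards the jar. Stops at both ends. Starts at 0 to 0.35; even friction 0.12 N m, stays where left.
- humidifier_grip (a point): On that lever's vertical stem axis, mid-height of its bar, 129 mm above the table; turns with it: z up, +y along the bar to its free end. Black bar 12 mm wide, 22 mm high, from 20 mm behind the axis to 75 mm ahead. Under it only a 10 mm stem, down to 100 mm above the table; the rest of the bolted-down stand is lower (brass body 36 mm across). It can be pinched over the stem.
- capped_lever (a joint): Lever of the other valve, to be left as it stands (starts at 0 to 0.35). Same size, height, friction and meaning of values, with the cap in place of the jar: its pipe ends 90 mm from the stem in a plain brass cap 31 mm across.
- capped_tip (a point): Point on the other valve's lever, 70 mm from its stem axis towards the free end, mid-height of the bar, 129 mm above the table; z up, +y along the bar to its free end.

How it is judged (in metres and radians):
At the end, for the whole second after the job is handed in: The lever of the valve that feeds the humidifier jar stands still at 45 degrees to the pipe, give or take 10 degrees (0.611 to 0.96 rad), and the tip of the capped valve's lever is within 20 mm of where it started (value of joint humidifier_lever between 0.611 and 0.96 rad and velocity of joint humidifier_lever between -0.05 and 0.05 rad/s and distance of capped_tip from where it was at the start of the episode below 0.02 m); the robot touches nothing.
It fails at once if the capped valve's lever is turned (its tip moved by more than 20 mm) (distance of capped_tip from where it was at the start of the episode above 0.02 m).
It also fails if it takes over 29 s, if anything falls off the work surface, if the arm or the gripper's body presses on something with over 40 N, if the wrist force passes 120 N, or if a joint passes its speed limit or range.

## Working session

There is one attempt and no reset: what is moved stays moved. The work goes in short steps, Python scripts to look and compute and a shell command to move; the robot and the scene stay as the last step left them, time stands still between calls to the robot, and variables do not carry over. Pictures are saved under pics/ and viewed, and the job is handed in when it is done.

```bash
mkdir -p pics
cat > h.py <<'E'
import numpy as np, cv2
def K(s):
    f=s["img"].shape[0]/2/np.tan(np.radians(s["vfov"])/2)
    return np.array([[f,0,s["cx"]],[0,f,s["cy"]],[0,0,1.]])
def ray(s,uv,cfw):
    uv=np.array(uv,float).reshape(-1,1,2)
    n=cv2.undistortPoints(uv,K(s),np.array(s["D"],float)).reshape(-1,2)
    d=np.c_[n,np.ones(len(n))]
    R=cfw[:3,:3];t=cfw[:3,3]
    return -R.T@t, d@R
def onz(s,uv,z,cfw=None):
    cfw=np.array(s["camera_from_world"]) if cfw is None else cfw
    o,d=ray(s,uv,cfw)
    return o+d*((z-o[2])/d[:,2])[:,None]
def proj(s,P,cfw=None):
    cfw=np.array(s["camera_from_world"]) if cfw is None else cfw
    return cv2.projectPoints(np.array(P,float).reshape(-1,3),cv2.Rodrigues(cfw[:3,:3])[0],cfw[:3,3],K(s),np.array(s["D"],float))[0].reshape(-1,2)
E
python3 - <<'E'
from plant import env
from h import *
print(env.get_state())
for n in ["top","scene"]:
    s=env.snapshot(n); im=s["img"][:,:,::-1].copy()
    cv2.imwrite(f"pics/{n}_raw.png",im)
    for l,c in [("humidifier_lever",(0,0,255)),("capped_lever",(255,0,0)),("humidifier_grip",(0,255,255))]:
        r=env.find_in(l,s)
        for q in r[:3]:
            print(n,l,q)
            b=[int(v) for v in q["box"]]
            cv2.rectangle(im,(b[0],b[1]),(b[0]+b[2],b[1]+b[3]),c,1)
    cv2.imwrite(f"pics/{n}1.png",cv2.resize(im,(800,600),interpolation=cv2.INTER_CUBIC))
E
```

```text
{'time_s': 0.0, 'joints': array([-1.19688095,  0.38423863,  0.01639784,  1.37115687, -0.00629937,
        1.38816709, -0.04651291]), 'qd': array([-0.00098434,  0.00012436, -0.00067026, -0.00164721, -0.00027591,
        0.00129159, -0.00048621]), 'effort': array([ 5.33705734e-04, -6.27593207e+01,  8.44443273e-01, -3.71820045e+01,
        1.65434601e-02,  1.39157780e-02, -1.97796356e-05]), 'tcp_pos': array([264.19520255, 565.90848953, 247.27748123]), 'orientation': array([-3.13967292e+00,  4.34586921e-05,  2.70480612e+00]), 'force': array([-0.87364189, -0.2054168 ,  0.59145021]), 'ft_torque': array([ 8.17525845e-05,  2.55208584e-02, -2.56745292e-02]), 'width': 85.45677230631172}
top humidifier_lever {'box': [321.8, 198.8, 46.9, 19.2], 'p': 0.62}
top capped_lever {'box': [133.5, 197.4, 48.9, 10.6], 'p': 0.65}
top humidifier_grip {'box': [322.4, 199.8, 44.1, 19.2], 'p': 0.71}
scene humidifier_lever {'box': [217.6, 113.3, 8.3, 34.7], 'p': 0.57}
scene capped_lever {'box': [288.3, 236.2, 28.9, 41.8], 'p': 0.87}
scene humidifier_grip {'box': [217.7, 119.0, 10.0, 26.9], 'p': 0.58}
```

View pics/top1.png

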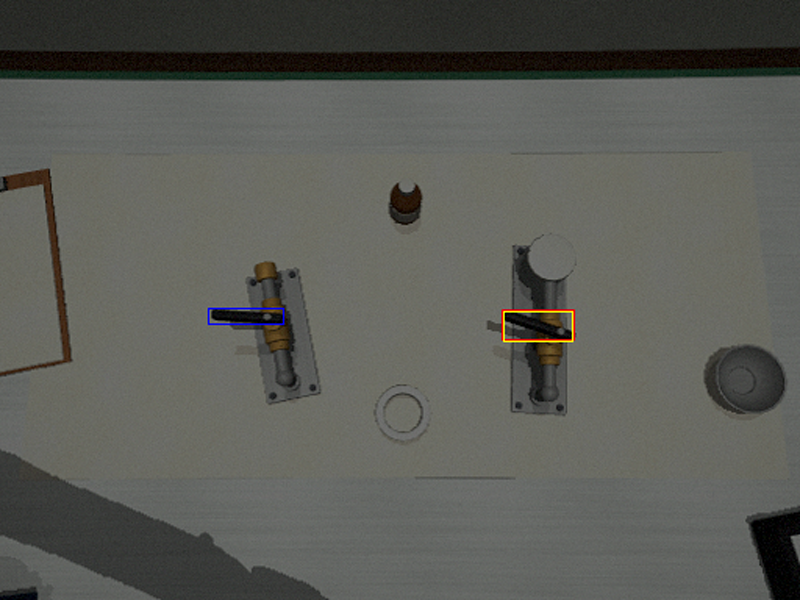

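View pics/scene1.png

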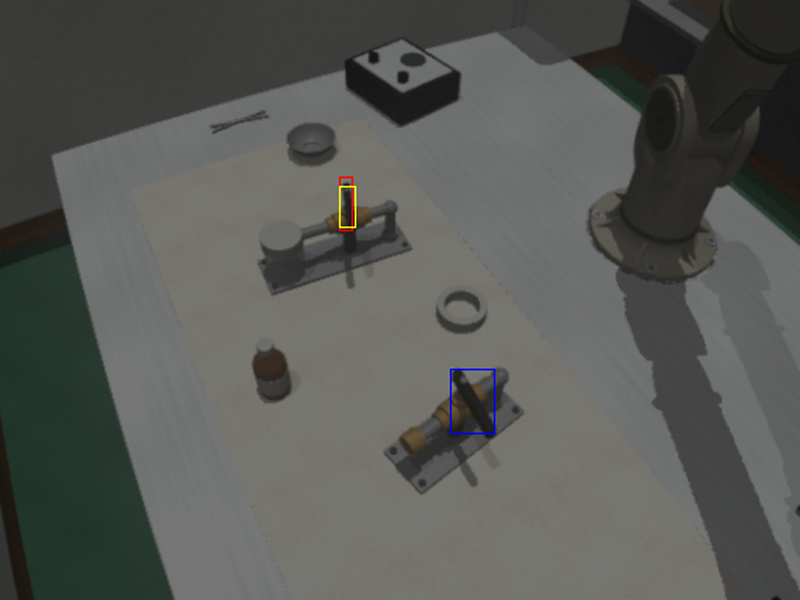

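The top view shows both valves. The one on the right has the white-lidded jar at about (551,257) and its lever pivot near (560,331). The capped one is on the left, with its brass cap at (265,270). The networks' labels agree with this. Next I'll measure positions.

Run:
```python
from plant import env
from h import *
s=env.snapshot("top")
out=[]
for l in ["humidifier_lever","capped_lever"]:
    m=env.cut_out(l,s)[0]; k=m["mask"].astype(np.uint8)
    r=cv2.minAreaRect(cv2.findNonZero(k)); print(l,m["p"],m["box"],k.sum(),r)
    box=cv2.boxPoints(r)
    print(onz(s,box,140).round(1).tolist())
print("lid",onz(s,[[551*.64,257*.64]],90), "pipe far end",onz(s,[[546*.64,395*.64]],70))
im=s["img"][:,:,::-1]
c=im[140:280,290:400]; cv2.imwrite("pics/c1.png",cv2.convertScaleAbs(cv2.resize(c,None,fx=4,fy=4,interpolation=cv2.INTER_CUBIC),alpha=2))
print(s["vfov"],np.linalg.inv(s["camera_from_world"])[:3,3])
```

```text
humidifier_lever 0.84 [323.3, 199.8, 41.1, 18.3] 279 ((343.75335693359375, 207.8160400390625), (43.65741729736328, 7.05048131942749), 20.323135375976562)
[[527.1, -131.2, 140.0], [541.0, -136.7, 140.0], [509.2, -218.8, 140.0], [495.6, -213.1, 140.0]]
capped_lever 0.75 [134.8, 196.0, 45.1, 13.4] 326 ((158.50001525878906, 202.50001525878906), (45.34901809692383, 7.42301607131958), 3.5763344764709473)
[[525.4, 251.6, 140.0], [540.9, 251.4, 140.0], [534.7, 158.2, 140.0], [519.3, 158.8, 140.0]]
lid [[ 623.60479293 -210.01021158   90.        ]] pipe far end [[ 431.65193331 -197.90375643   70.        ]]
46.56147667821333 [ 363.1502408    21.982834   1043.84248747]
```

View pics/c1.png

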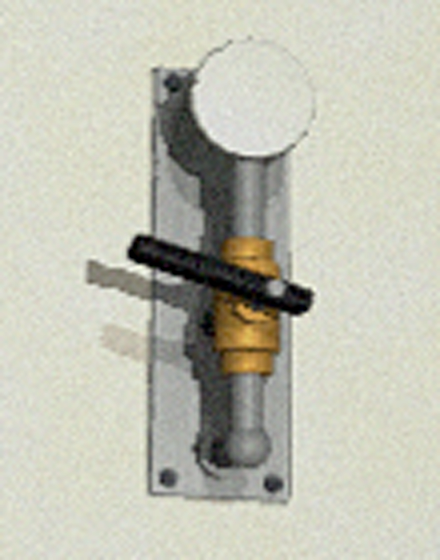

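The lid is 115 mm from the stem at about (509,-197), as the task says. The lever's world angle is about 69° and its value about 0.25 rad, so the target angle is about 38.5°. I'll work out an arc around the base to get above it.

Run:
```python
from plant import env
from h import *
s=env.snapshot("top")
a=onz(s,[[359.25,211.75]],140)[0];print(a)
st=env.get_state();p=st["tcp_pos"];yaw=st["orientation"][2]
T=np.array([511,-198,247.])
r0,a0=np.hypot(*p[:2]),np.arctan2(p[1],p[0]);r1,a1=np.hypot(*T[:2]),np.arctan2(T[1],T[0])
N=16
dy=(np.radians(69)-yaw)/N
print(np.degrees(a1-a0),np.degrees(dy))
for i in range(N):
    q=[np.array([(r0+(r1-r0)*t)*np.cos(a0+(a1-a0)*t),(r0+(r1-r0)*t)*np.sin(a0+(a1-a0)*t)]) for t in (i/N,(i+1)/N)]
    d=q[1]-q[0];y=yaw+dy*i
    print(i,round(d@[np.cos(y),np.sin(y)],1),round(d@[np.sin(y),-np.cos(y)],1))
```

```text
[ 509.95946969 -206.26335624  140.        ]
-86.15592296205955 -5.3736577934471335
0 -58.2 -7.5
1 -57.7 -7.5
2 -57.3 -7.5
3 -56.8 -7.5
4 -56.4 -7.5
5 -55.9 -7.5
6 -55.5 -7.5
7 -55.0 -7.5
8 -54.6 -7.5
9 -54.1 -7.5
10 -53.7 -7.4
11 -53.2 -7.4
12 -52.8 -7.4
13 -52.3 -7.4
14 -51.9 -7.4
15 -51.4 -7.4
```

```bash
python3 -m crank '[85,-58,-7.5,0,0,0,5.4, 85,-58,-7.5,0,0,0,5.4, 85,-57,-7.5,0,0,0,5.4, 85,-57,-7.5,0,0,0,5.4, 85,-56,-7.5,0,0,0,5.4, 85,-56,-7.5,0,0,0,5.4, 85,-55.5,-7.5,0,0,0,5.4, 85,-55,-7.5,0,0,0,5.4]'
```

```text
time_s: 1.6
tcp_pos: [544.0, 217.0, 248.4]
orientation: [3.141, 0.0, 1.948]
force: [0.5, 0.6, -0.4]
width: 84.9
```

```bash
python3 -m crank '[85,-54.5,-7.5,0,0,0,5.4, 85,-54,-7.5,0,0,0,5.4, 85,-54,-7.5,0,0,0,5.4, 85,-53,-7.5,0,0,0,5.4, 85,-53,-7.5,0,0,0,5.4, 85,-52,-7.5,0,0,0,5.4, 85,-52,-7.5,0,0,0,5.4, 85,-40,-7.5,0,0,0,5]'
python3 - <<'E'
from plant import env
from h import *
for i in range(3): env.snapshot("top")
from scipy.spatial.transform import Rotation as Ro
st=env.get_state(); print(st["tcp_pos"],st["orientation"],st["joints"],np.abs(st["qd"]).max())
s=env.snapshot("wrist")
W=np.eye(4);W[:3,:3]=Ro.from_euler("xyz",st["orientation"]).as_matrix();W[:3,3]=st["tcp_pos"]
C=np.linalg.inv(W@np.array(s["tool_from_camera"])); np.save("C.npy",C)
im=s["img"][:,:,::-1].copy()
for l in ["humidifier_lever"]:
  for m in env.cut_out(l,s)[:2]:
    k=m["mask"].astype(np.uint8); r=cv2.minAreaRect(cv2.findNonZero(k)); print(m["p"],m["box"],r)
    print(onz(s,cv2.boxPoints(r),140,C).round(1).tolist())
    cv2.polylines(im,[cv2.boxPoints(r).astype(int)],True,(0,0,255),1)
cv2.imwrite("pics/w1.png",cv2.convertScaleAbs(cv2.resize(im,(800,600)),alpha=1.8))
E
```

```text
time_s: 2.6
tcp_pos: [509.4, -189.2, 248.6]
orientation: [3.141, 0.0, 1.199]
force: [0.2, 0.2, 0.4]
width: 85.0
[ 509.20637186 -189.4386606   248.78382735] [3.14082053e+00 1.34956170e-04 1.19854603e+00] [-0.25665648  0.23118596  0.66259368  1.62168744 -0.14525004  1.33801278
  0.05427522] 0.06263922875190225
0.58 [253.6, 122.3, 17.8, 108.0] ((264.0864562988281, 175.47637939453125), (107.19206237792969, 15.06165885925293), 88.75463104248047)
[[530.6, -129.9, 140.0], [542.0, -134.1, 140.0], [510.9, -223.1, 140.0], [498.1, -218.5, 140.0]]
```

View pics/w1.png

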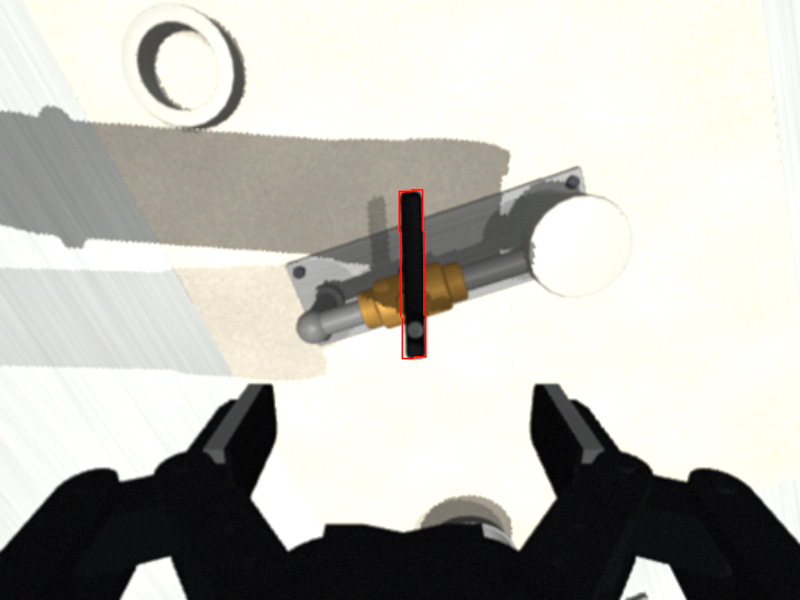

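The wrist view shows the bar upright from (411,190) to (414,358), the stem at (415,330) and the lid at (580,245). I'll get the lid position from here too.

Run:
```python
from plant import env
from h import *
C=np.load("C.npy")
s=env.snapshot("wrist")
print(onz(s,np.array([[580,246.5]])*.64,90,C), onz(s,np.array([[415,330]])*.64,140,C))
st=np.array([511.2,-202])
L=onz(s,np.array([[580,246.5]])*.64,90,C)[0,:2]
print(np.linalg.norm(L-st),np.degrees(np.arctan2(*(L-st)[::-1])))
# plate edge top in wrist pic
e=onz(s,np.array([[289,265],[580,168]])*.64,10,C);print(np.degrees(np.arctan2(*(e[1]-e[0])[1::-1])))
t=env.snapshot("top")
g=t["img"];e=onz(t,np.array([[290+151/4,140+68/4],[290+150/4,140+494/4],[290+293/4,140+160/4],[290+290/4,140+500/4]]),10)
print([np.degrees(np.arctan2(*(e[i]-e[i+1])[1::-1])) for i in (0,2)])
d=np.array([511.2,-202])-env.get_state()["tcp_pos"][:2];y=env.get_state()["orientation"][2]
print(y,d@[np.cos(y),np.sin(y)],d@[np.sin(y),-np.cos(y)])
```

```text
[[ 625.44017119 -208.13942708   90.        ]] [[ 510.96529236 -204.69337088  140.        ]]
114.40502295924216 -3.0761963630302853
-2.8978441316309618
[np.float64(-2.3985021753210107), np.float64(-3.735280361639886)]
1.206934996146197 -15.732888534791643 6.057941139675684
```

Pipe at about −3° and lever at about 70°, so its value is near 0.30 rad. It needs about 28° clockwise. I'll move over the stem and go down.

```bash
python3 -m crank '[60,-15.5,6,0,0,0,-1, 60,0,0,40,0,0,0, 60,0,0,40,0,0,0, 60,0,0,40,0,0,0, 60,0,0,0,0,0,0, 60,0,0,0,0,0,0]'
python3 - <<'E'
from plant import env
from h import *
s=env.snapshot("wrist")
cv2.imwrite("pics/w2.png",cv2.convertScaleAbs(cv2.resize(s["img"][:,:,::-1],(800,600)),alpha=1.8))
print(env.get_state()["orientation"])
E
```

```text
time_s: 3.7
tcp_pos: [511.5, -203.1, 129.7]
orientation: [3.14, 0.0, 1.222]
force: [-0.5, -0.5, 0.4]
width: 59.9
[ 3.13893947e+00 -1.92983387e-04  1.22226651e+00]
```

View pics/w2.png

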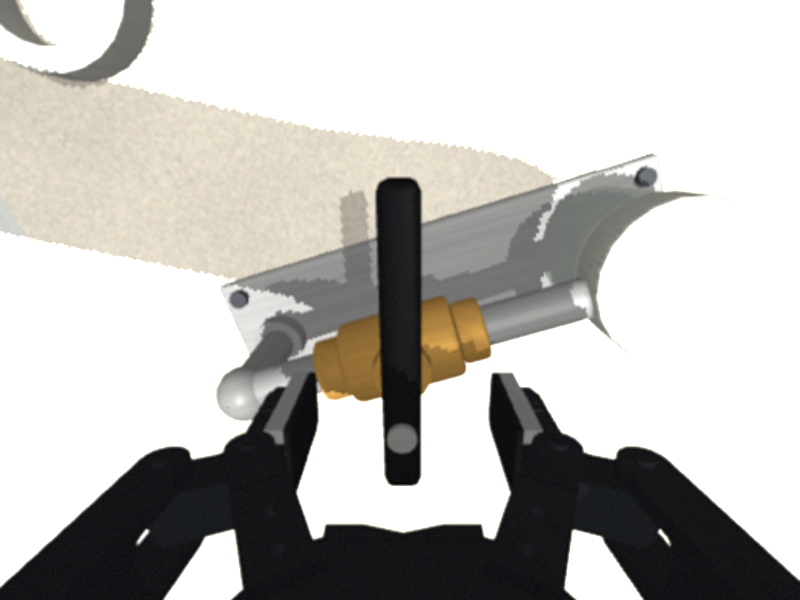

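The bar runs from (398,180) to (402,485), centred between the jaws and parallel to the pads. Its stem mark is at (401,438). I'll close the jaws.

```bash
python3 -m crank '[5,0,0,0,0,0,0, 5,0,0,0,0,0,0, 5,0,0,0,0,0,0, 5,0,0,0,0,0,0, 5,0,0,0,0,0,0, 5,0,0,0,0,0,0]'
```

```text
time_s: 4.5
tcp_pos: [511.0, -203.5, 129.0]
orientation: [3.14, -0.0, 1.221]
force: [-0.5, 0.4, 6.0]
width: 11.3
```

```bash
python3 -m crank '[5,0,0,0,0,0,6, 5,0,0,0,0,0,6, 5,0,0,0,0,0,6, 5,0,0,0,0,0,5, 5,0,0,0,0,0,5, 5,0,0,0,0,0,0, 5,0,0,0,0,0,0, 5,0,0,0,0,0,0]'
```

```text
time_s: 5.5
tcp_pos: [511.3, -203.7, 129.1]
orientation: [3.14, -0.001, 0.734]
force: [2.3, 0.0, 4.9]
width: 11.0
```

Forces stay small and yaw reached 42°. Opening slowly, then rising to check.

```bash
python3 -m crank '[30,0,0,0,0,0,0, 60,0,0,0,0,0,0, 60,0,0,0,0,0,0, 60,0,0,0,0,0,0, 60,0,0,-30,0,0,0, 60,0,0,-40,0,0,0, 60,0,0,-50,0,0,0, 60,0,0,0,0,0,0]'
python3 - <<'E'
from plant import env
from h import *
from scipy.spatial.transform import Rotation as Ro
for i in range(3): env.snapshot("top")
st=env.get_state()
s=env.snapshot("wrist")
W=np.eye(4);W[:3,:3]=Ro.from_euler("xyz",st["orientation"]).as_matrix();W[:3,3]=st["tcp_pos"]
C=np.linalg.inv(W@np.array(s["tool_from_camera"])); np.save("C.npy",C)
t=env.snapshot("top")
for n,s_,c in [("wrist",s,C),("top",t,None)]:
  for l in ["humidifier_lever","capped_lever"]:
    q=env.cut_out(l,s_)
    if not q: print(n,l,"none");continue
    m=q[0];r=cv2.minAreaRect(cv2.findNonZero(m["mask"].astype(np.uint8)))
    b=onz(s_,cv2.boxPoints(r),140,c)[:,:2]
    e=[b[1]-b[0],b[2]-b[1]];e=max(e,key=np.linalg.norm)
    print(n,l,m["p"],m["box"],b.mean(0),np.linalg.norm(e),np.degrees(np.arctan2(e[1],e[0])))
cv2.imwrite("pics/w3.png",cv2.convertScaleAbs(cv2.resize(s["img"][:,:,::-1],(800,600)),alpha=1.8))
cv2.imwrite("pics/t3.png",cv2.convertScaleAbs(cv2.resize(t["img"][:,:,::-1],(800,600)),alpha=1.8))
E
```

```text
time_s: 6.5
tcp_pos: [512.1, -204.5, 252.3]
orientation: [3.136, -0.004, 0.732]
force: [0.5, -0.1, -0.2]
width: 60.2
wrist humidifier_lever 0.96 [252.7, 107.1, 9.9, 108.0] [ 531.94960263 -184.60494765] 92.51327771547133 -137.4507113128377
wrist capped_lever none
top humidifier_lever 0.79 [330.6, 184.5, 25.6, 25.3] [ 538.63485706 -174.24626758] 63.45932949438797 -140.32113920967655
top capped_lever 0.63 [136.9, 196.1, 43.3, 11.1] [530.06940824 204.94340774] 92.71637437508215 -92.1595465063505
```

View pics/w3.png

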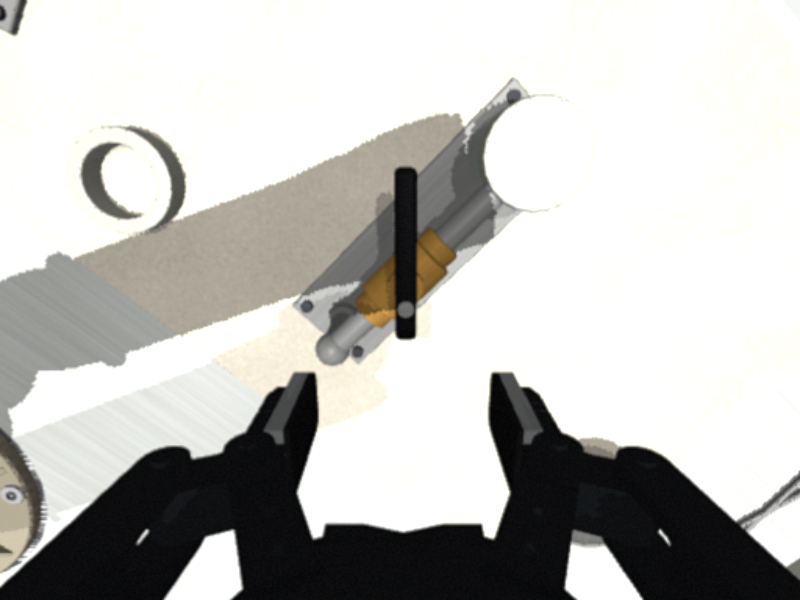

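View pics/t3.png

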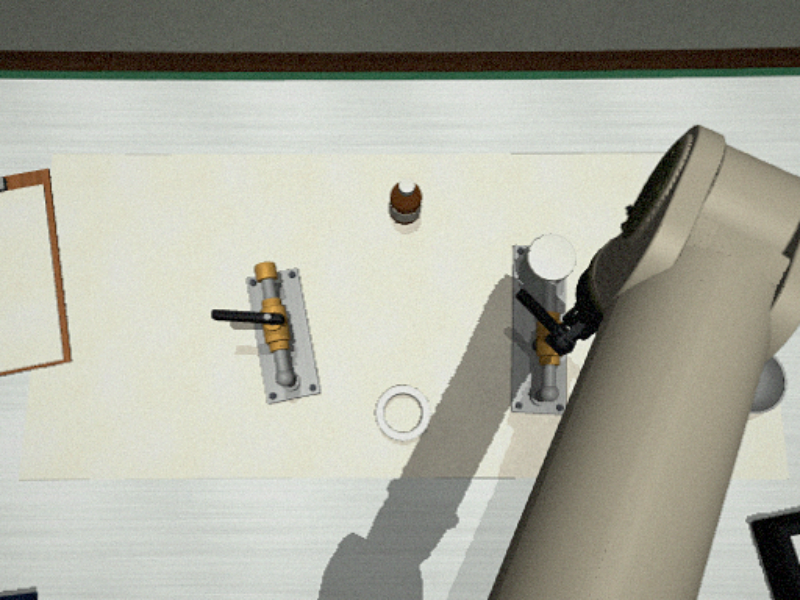

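The wrist view puts the bar at 42.5° and the pipe at about −3°, so the lever is about 45° to the pipe. The capped lever looks unmoved in the top view, and the gripper is clear at z = 252.

Run:
```python
from plant import env
s=env.get_state();print(s["time_s"],abs(s["qd"]).max(),s["force"])
print(env.sign_off())
```

```text
6.95 0.003781734320603681 [0.25412027 0.23691909 0.25865432]
the job is handed in; nothing more can be done
None
```

I set the humidifier valve's lever half open and let go of it, then handed the job in at about 7 s; no verdict is reported. I pinched the lever over its stem, turned it about 28° clockwise, opened the jaws and lifted the gripper clear.

- **Humidifier lever:** after release, the wrist camera shows the bar at 42.5° in the world frame and the pipe at about −3°. That puts the lever about 45° to the pipe (roughly 0.79 rad).
- **Disagreement:** the top camera read the bar at about 39.7°. The arm hid part of it in that view, so I trust it less; even so, it gives about 0.75 rad, inside the limits.
- **Pipe direction:** my first rough estimate from the top view was −6.5°. Later estimates from both cameras fell between −2.4° and −3.7°, and I used −3°.
- **Capped lever:** the gripper only passed well above it, and it looks unmoved in the top view. Its centre shows at the same place as before, to within a millimetre or so. The fitted angle differs by about 1.7°, and at 70 mm that would be about 2 mm at the tip.
- **Robot:** it was standing still about 120 mm above the lever and touching nothing, with wrist force readings near zero.

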